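# Fit the blue filter cell on the bayonet port of the light source

## Robot

A 6-joint arm with a two-finger parallel gripper is mounted at the origin on a cart in front of the work surface, level with it; the furniture and walls round the work are solid. World frame = base frame: x ahead of the robot, y to its left, z up, the work surface at z = 0. Lengths are in m, angles in degrees, forces in N, time in s.
With the tool pointing down it reaches from about 0.4 to 0.825 m from the base axis. Payload 7 kg.
Tool frame: the origin (TCP) lies at the very end of the fingers, on their centre line; the grasp point (between the pads) lies 19 mm behind it (ctrl.grip_point_offset is the distance from the TCP to the grasp point, in m); x points along the fingers, z is the direction in which the jaws open and shut, and the axes are right-handed (so a half turn about x gives the same grasp; the last joint's range is limited). The gripper opens to 88 mm and grips with 3 to 60 N. Pads are 19 mm wide; open, the fingers measure 130 mm over their backs; the gripper's body (78 mm by 193 mm) begins 47 mm behind the grasp point.
Start: joints at [-48.123, 20.546, 0.682, 0, -70.136, -16.507], TCP at [0.289, -0.61, 0.188] pointing down, gripper open.
Joint ranges: [-176.03, 176.03], [-82.01, 121.73], [-58.28, 71.71], [-173.87, 95.51], [-174.79, -0.11], [-173.66, 173.66]. Speed limits (degrees/s): [136.94, 136.94, 172.46, 180, 180, 180].

## Interface

Orientations are given as [roll, pitch, yaw] about the fixed x, y, z axes, in that order (R = Rz(yaw) Ry(pitch) Rx(roll)).
In Python, from plant import get_obs, snapshot, calibration, close_job, ctrl gives the robot as it stands.
- The arm moves only by the tool move_arm, never from a script. Its argument "commands" is a list that holds one entry, the list of rows, each a list of 4 numbers: the shift along the tool's x, y, z in cm, then the turn about the tool's x in rad. In form: [[[dx, dy, dz, spin], ...]]. A call has 1 to 8 rows; each row shifts and turns the commanded pose from where the row before left it, along the tool's axes as they then stand; what a row does not reach is not made up. A row lasts 1/10 s, in which the tool goes at most 50 mm and 8.59 degrees, less where a joint would pass 70% of its speed; a pose out of reach is approached as far as the arm can. A call with a gripper value outside its range is refused whole. "jaw" is the finger opening in cm, from 0 to 8.76, set as the call begins (left out, the last holds). The fingers move at their own pace and stop on an object; the grip force is fixed at half the most. Time passes only in rows, so rows that do not move let the fingers close. It gives the time, the measured TCP pose, the force and the opening at its end, in the units of the state.
- get_obs(): the state, without advancing time (a new reading comes with each control period).
- snapshot(name): name is "side" or "top"; returns (picture, depth): 400x640x3 uint8, red, green, blue; 400x640 float32, m along the optical axis (not along the pixel's ray), 0 where there is no reading.
- calibration(name): a dict with "mtx" (3x3 intrinsics, pixels), "T" (4x4, takes a point from camera to world coordinates). Camera axes: x right, y up, looking along -z (the intrinsics and any distortion apply to the point x, -y, -z); pixel columns grow to the right and rows downward; lengths in m; the calibration is good to about 2 mm. A picture is of the moment at which its call begins. calibration takes no time and is no camera call.
- close_job(): hands the job in, once; it reports no verdict.
The state is a dict: "clock": time; "joint_pos": joint angles; "qvel": joint speeds; "tau": joint torques, N m; "tool_pos": TCP position; "orientation": TCP orientation; "force": force on the tool from outside, world axes, zero at the start; "moment": the same for the moment, N m; "opening": finger opening in m.
Only numpy, scipy, OpenCV 4.12 (cv2) and the standard library are available. Lean on these libraries where they do the work, as an engineer would, in place of code of your own. Each camera call takes 0.05 s, during which the arm holds its last target. There are 200 camera calls.

## Task

Put the cell with the blue glass over the spigot on top of the white light source, glass upwards and its white dot about at the red line, and turn it clockwise, less than a quarter turn, until the keyway hidden under the dot drops over the pin. Then push it fully home against the sprung brass ring and finish while still gripping it and holding it down there: let go and the spring lifts it again. Leave the cell with the amber glass, the timer and the two loose bottles where they are.

Things in the scene. Friction and masses are not known exactly. Their poses are not given: they have to be found in the camera images.
- blue_cell: the filter cell to fit: an upright knurled black cap, 49 mm outside diameter, 40 mm tall, 0.06 to 0.13 kg, with blue glass on top and a blue band round it. Loose, standing on the worktop. Origin at the centre of its open underside, z up along its axis
- cell_dot (a point): white dot on the rim of the blue cell's top, at the cell's own -x, 21 mm from its axis and 38 mm above its underside (a white stripe runs down the side below it). The one keyway is straight below the dot, hidden inside: a slot about 9 mm wide in the 33 mm bore, out to 42 mm diameter, running the bore's whole length (34 mm) to the underside
- amber_cell: an identical cell with amber glass and band, loose; to be left alone. Origin as for the blue cell
- light_source: white bench light source, 120 x 130 mm, flat top 45 mm high, fixed. Origin at the centre of its underside, on the axis of the spigot. A fixed aluminium spigot of 30 mm diameter stands on the middle of the top. Fixed room furniture near it: the big analyser, 0.5 m tall, at x > 0.5 m, y < -0.33 m, and the tall white analyser tower at x > 0.63 m, y -0.06 to 0.18 m
- port_mark (a point): red line on the light source's top, at its own -x, 45 mm from the spigot's axis. The spigot's chamfered tip is 30 mm above that top. A steel pin 5 mm wide sticks out from the spigot to 20 mm from the axis, upper face 14 mm above the top. Its direction is not reported: it lies anywhere from 20 to 80 degrees clockwise (seen from above) of the red line; find it by feel
- port_seat (a point): centre of the seat shoulder round the spigot, 5 mm above the light source's top (50 mm above the worktop). The cell's origin is here when the cell is fully home; while the cell stands on the pin, its origin is 9 mm higher
- spring_ring (a joint): brass ring of 55 mm outside diameter round the spigot, sprung upward; value is how far it is pressed down (m): 0 when up, with its top 14 mm above the light source's top (level with the top of the pin), 0.009 when the cell is home. It pushes up with 2 N when up and 4.3 N at 9 mm. It slides only up and down
- timer: small white timer, 64 x 66 x 20 mm, loose, origin under its centre; leave alone
- stain_bottle: purple stain bottle with white cap, 38 mm diameter, 88 mm tall, loose, origin under its centre; leave alone
- oil_bottle: small brown oil bottle with black cap, 25 mm diameter, 62 mm tall, loose, origin under its centre; leave alone

How it is judged (in metres and radians):
On the way:
1. the blue cell is over the spigot, upright and not yet home (horizontal distance between blue_cell and port_seat below 0.006 m and angle between blue_cell's own z axis and vertical below 0.25 rad and z of blue_cell in the frame of port_seat between 0.005 and 0.03 m), for 0.05 s.
At the end, for the whole second after the job is handed in: the blue cell is home on the seat (origin within 3 mm sideways of the seat and no more than 2 mm above it, tilted less than 0.08 rad), the ring is pressed down more than 7 mm, the cell is at rest and the fingers are still on it (more than 1.5 N), holding it down against the spring (horizontal distance between blue_cell and port_seat below 0.003 m and z of blue_cell in the frame of port_seat below 0.002 m and angle between blue_cell's own z axis and vertical below 0.08 rad and value of joint spring_ring above 0.007 m and contact force between the fingers and blue_cell above 1.5 N and linear speed of blue_cell below 0.01 m/s); the arm keeps its last pose, push and grip.
It fails at once if the amber cell, the timer or a loose bottle is shifted by more than 2 cm (distance of any of amber_cell, timer, stain_bottle, oil_bottle from where it was at the start of the episode above 0.02 m).
It also fails if it takes over 45 s, if anything falls off the work surface, if the arm or the gripper's body presses on something with over 40 N, if the wrist force passes 120 N, or if a joint passes its speed limit or range.

## Working session

There is one attempt and no reset: what is moved stays moved. The work goes in short steps, Python scripts to look and compute and a tool call to move; the robot and the scene stay as the last step left them, time stands still between calls to the robot, and variables do not carry over. Pictures are saved under pics/ and viewed, about 8 in all and at most 12, crops included, and the job is handed in when it is done.

Besides the shell and the picture viewer there is one more tool, called as name(argument=value, ...) on one line, values as JSON. move_arm: Moves the arm, as the interface text tells. Its arguments: {"type":"object","properties":{"commands":{"type":"array"},"jaw":{"type":"number"}},"required":["commands"]}

```bash
mkdir -p pics; cat > h.py <<'E'
import numpy as np, cv2
from plant import get_obs, snapshot, calibration, close_job, ctrl
def world(name,u,v,d):
    c=calibration(name);K=np.array(c["mtx"]);T=np.array(c["T"])
    x=(u-K[0,2])/K[0,0]*d;y=(v-K[1,2])/K[1,1]*d
    return (T@[x,-y,-d,1])[:3]
def ray(name,u,v,z):
    a=world(name,u,v,0.);b=world(name,u,v,1.)
    return a+(b-a)*(z-a[2])/(b[2]-a[2])
def proj(name,p):
    c=calibration(name);K=np.array(c["mtx"]);T=np.array(c["T"])
    q=np.linalg.inv(T)@[*p,1]; return K[0,0]*q[0]/-q[2]+K[0,2],K[1,1]*-q[1]/-q[2]+K[1,2]
E
python3 - <<'E'
from h import *
for n in("top","side"):
    p,d=snapshot(n);cv2.imwrite(f"pics/{n}0.png",p[:,:,::-1]);np.save(f"{n}0.npy",d);c=calibration(n);print(n,c)
print(get_obs(),ctrl.grip_point_offset)
E
```

```text
top {'mtx': array([[377.87928617,   0.        , 316.99088435],
       [  0.        , 377.87928617, 200.40067318],
       [  0.        ,   0.        ,   1.        ]]), 'T': array([[-0.00656227,  0.98707416, -0.16012976,  0.35631809],
       [-0.99978879, -0.00335754,  0.02027571,  0.06554381],
       [ 0.01947599,  0.16022899,  0.98688771,  1.13066144],
       [ 0.        ,  0.        ,  0.        ,  1.        ]])}
side {'mtx': array([[400.43906308,   0.        , 324.59027218],
       [  0.        , 400.43906308, 202.05290665],
       [  0.        ,   0.        ,   1.        ]]), 'T': array([[-0.97359181,  0.10557078, -0.20241985,  0.33174611],
       [-0.22810121, -0.41323033,  0.88159545,  0.94132604],
       [ 0.0094247 ,  0.90448632,  0.42639849,  0.47388346],
       [ 0.        ,  0.        ,  0.        ,  1.        ]])}
{'clock': 0.1, 'joint_pos': array([-4.81226051e+01,  2.05875086e+01,  6.39488637e-01, -1.81971253e-02,
       -7.01356268e+01, -1.65067080e+01]), 'qvel': array([ 0.05467787, -0.03503478,  0.17575378,  0.12830976,  0.05773086,
       -0.01301591]), 'tau': array([-3.03513603e-03, -5.84163415e+01,  2.93753350e+01,  7.01548934e+00,
        1.01879545e-02, -4.48532705e-05]), 'tool_pos': array([ 0.2889815 , -0.60946859,  0.1872165 ]), 'orientation': array([  4.94947362,  89.91462126, 120.31396475]), 'force': array([ 0.6754627 , -0.14009447, -0.50274386]), 'moment': array([0.02453862, 0.03020597, 0.01912294]), 'opening': 0.08733974991887015} 0.0188
```

View pics/top0.png

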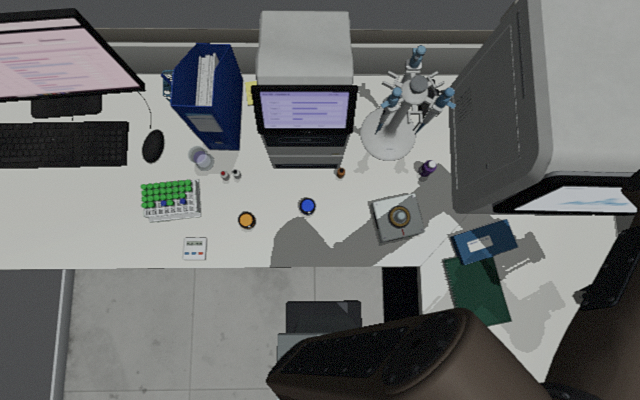

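View pics/side0.png

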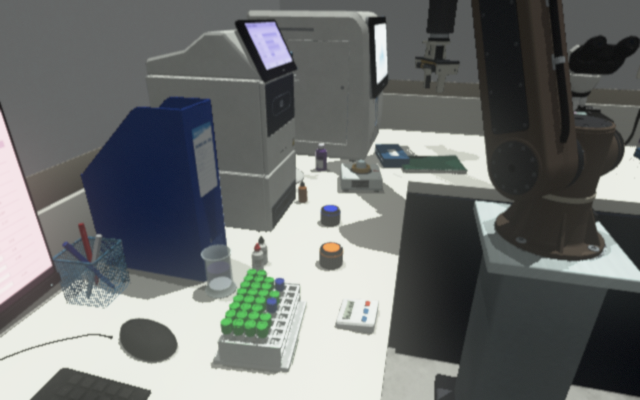

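The top view shows the blue cell at about (307,206), the amber cell at (247,220), the light source at (400,217), the oil bottle at (340,172) and the stain bottle at (428,168). Next I'll enlarge the cell and the source.

```bash
python3 - <<'E'
from h import *
p=cv2.imread("pics/top0.png")
a=cv2.resize(p[190:222,291:323],(400,400),interpolation=cv2.INTER_CUBIC)
b=cv2.resize(p[185:249,366:430],(400,400),interpolation=cv2.INTER_CUBIC)
b=np.clip(b.astype(float)*1.4,0,255).astype(np.uint8)
cv2.imwrite("pics/c1.png",np.hstack([a,b]))
print("cell top",ray("top",307,206,.04),"spigot",ray("top",400,216,.075),"oil",ray("top",340,172,.06),"amber",ray("top",247,220,.04))
d=np.load("top0.npy")
for u,v in((307,206),(400,216),(382,210),(340,172)):print(world("top",u,v,d[v,u]))
E
```

```text
cell top [0.51684347 0.07238436 0.04      ] spigot [ 0.4821797 -0.1903206  0.075    ] oil [ 0.61353912 -0.02397162  0.06      ] amber [0.47659703 0.245805   0.04      ]
[0.51716483 0.07239806 0.03781658]
[ 0.48224549 -0.19045433  0.07444823]
[ 0.50429199 -0.14680646  0.03946091]
[ 0.61547355 -0.02464482  0.05194809]
```

View pics/c1.png

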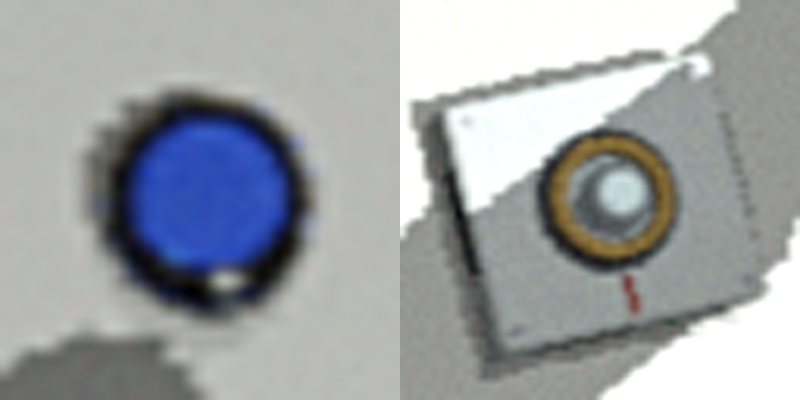

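```bash
python3 - <<'E'
from h import *
c=ray("top",307.4,204.7,.039);d=ray("top",308.7,211.7,.039)
s=ray("top",400.9,215.7,.075);r=ray("top",399.1,216.2,.059);m=ray("top",402.6,231.4,.045)
A=lambda v:np.degrees(np.arctan2(v[1],v[0]))
print(c,d,A(d-c),np.linalg.norm(d-c));print(s,r,m,A(m-s),np.linalg.norm(m-s),A(m-r),np.linalg.norm(m-r))
# edges of the light source top
for u,v in((443-400,107),(715-400,60),(765-400,290),(500-400,350)):print(ray("top",366+u/6.25-.5,185+v/6.25-.5,.045))
for a,b in((308,205),(307,204)):pass
D=np.load("top0.npy")
# depth-based centroids: cell top 
for (u0,u1,v0,v1,zl,zh) in((291,323,190,222,.033,.045),(385,415,200,232,.07,.08),(385,415,200,232,.052,.064)):
    P=np.array([world("top",u,v,D[v,u]) for v in range(v0,v1) for u in range(u0,u1)])
    k=P[(P[:,2]>zl)&(P[:,2]<zh)];print(len(k),k.mean(0),k.min(0),k.max(0))
from scipy.spatial.transform import Rotation as R
o=get_obs();print(R.from_euler('xyz',o['orientation'],degrees=True).as_matrix().round(3))
E
```

```text
[0.52082337 0.07121392 0.039     ] [0.50019764 0.0674811  0.039     ] -169.74172763824822 0.02096079249841315
[ 0.48302153 -0.19290993  0.075     ] [ 0.4835214 -0.1915829  0.059    ] [ 0.44101069 -0.20325337  0.045     ] -166.16837716539143 0.05264881358432814 -164.64877925413342 0.046253226105403965
[ 0.52832005 -0.11840033  0.045     ]
[ 0.55021702 -0.2471691   0.045     ]
[ 0.44214444 -0.26514521  0.045     ]
[ 0.41519751 -0.14126288  0.045     ]
213 [0.51837015 0.07322594 0.03834671] [0.49644201 0.04895907 0.03317665] [0.54159428 0.09585863 0.04354289]
73 [ 0.48380972 -0.19102781  0.07410636] [ 0.47122575 -0.20559875  0.07035923] [ 0.49688825 -0.17673196  0.07874787]
155 [ 0.48295157 -0.19105086  0.0578983 ] [ 0.45815826 -0.21831994  0.05266672] [ 0.51098362 -0.16381621  0.06367284]
[[-0.001 -0.904 -0.428]
 [ 0.001 -0.428  0.904]
 [-1.     0.     0.001]]
```

move_arm(commands=[[[0, -3.1, 3.2, 0], [0, -3.1, 3.2, 0], [0, -3.1, 3.2, 0], [0, -3.1, 3.2, 0], [0, -3.1, 3.2, 0], [0, -3.1, 3.2, 0], [0, -3.1, 3.2, 0], [0, -3.1, 3.2, 0]]], jaw=8.7)

```text
clock: 0.9
tool_pos: [0.4036, -0.2706, 0.188]
orientation: [-1.6, 90.0, 113.7]
force: [2.0, 0.4, 0.4]
opening: 0.0869
```

move_arm(commands=[[[0, -3.1, 3.2, 0], [0, -3.1, 3.2, 0], [0, -3.1, 3.2, 0], [0, -3.1, 3.2, 0], [0, -3.1, 3.2, 0], [0, -3.1, 3.2, 0], [0, -3.1, 3.2, 0], [0, 0, 0, 0]]])

```text
clock: 1.7
tool_pos: [0.505, 0.027, 0.1876]
orientation: [-30.4, 90.0, 85.2]
force: [-0.8, 0.0, -0.5]
opening: 0.0869
```

```bash
cat >> h.py <<'E'
from scipy.spatial.transform import Rotation as Rn
def to(x,y,z):
    o=get_obs();R=Rn.from_euler('xyz',o['orientation'],degrees=True).as_matrix()
    print("pos",o['tool_pos'].round(4),"cm",((R.T@(np.array([x,y,z])-o['tool_pos']))*100).round(2),"yawz",np.degrees(np.arctan2(R[1,2],R[0,2])).round(1),"q",o['joint_pos'].round(0),"F",o['force'].round(1),"t",o['clock'],"open",round(o['opening'],4), "tilt",R[:,0].round(3))
E
python3 -c "
from h import *
to(.519,.0725,.010)"
```

```text
pos [0.505  0.027  0.1876] cm [17.76 -3.23  3.5 ] yawz 115.6 q [ 25.   4. -20.  -0. -65. -90.] F [-0.8  0.  -0.5] t 1.7 open 0.0869 tilt [ 0.  0. -1.]
```

move_arm(commands=[[[0, -3.2, 3.5, 0], [4.5, 0, 0, 0], [4.5, 0, 0, 0], [4.5, 0, 0, 0], [4.2, 0, 0, 0], [0, 0, 0, 0]]])

```text
clock: 2.3
tool_pos: [0.5131, 0.0661, 0.0061]
orientation: [88.1, 89.4, -156.6]
force: [-0.1, -1.0, -1.1]
opening: 0.0874
```

```bash
python3 -c "
from h import *
to(.519,.0725,.010)
p,d=snapshot('side');cv2.imwrite('pics/s1.png',cv2.resize(p[150:270,260:400],(700,600),interpolation=cv2.INTER_CUBIC)[:,:,::-1])"
```

```text
pos [0.5131 0.0661 0.0061] cm [-0.4  -0.8   0.32] yawz 115.3 q [ 29.  18. -31.  -0. -42. -94.] F [-0.1 -1.  -1.1] t 2.3 open 0.0874 tilt [-0.01  -0.004 -1.   ]
```

View pics/s1.png

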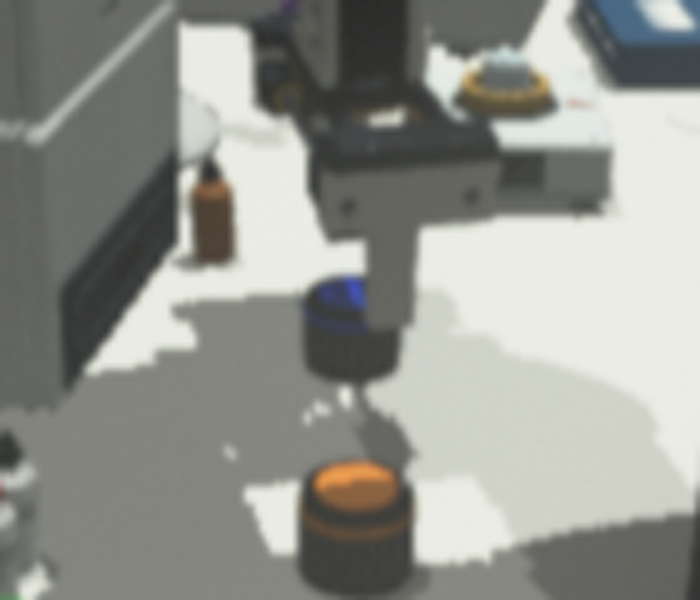

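```bash
python3 -c "
from h import *
P=lambda p:tuple(((np.array(proj('side',p))-[260,150])*5).round(0))
for s in(1,-1):
  for z in(.006,.05):print('finger',s,z,P([.513-s*.427*.05,.066+s*.904*.05,z]))
print('cell base',P([.519,.0725,0]),'top',P([.519,.0725,.04]),'front base',P([.519,.097,0]),'amber',P([.4766,.2458,0]))
print('oil',P([.6135,-.024,0]),'spigot tip',P([.4835,-.1915,.075]))
p,d=snapshot('side');
for u,v in((392,300),(330,345),(400,200)):
  u=260+u//5;v=150+v//5;print(world('side',u,v,d[v,u]))
print(get_obs()['tool_pos'],get_obs()['clock'])
p,d=snapshot('top');cv2.imwrite('pics/t1.png',cv2.resize(p[160:260,270:370],(600,600),interpolation=cv2.INTER_CUBIC)[:,:,::-1])
"
```

```text
finger 1 0.006 (np.float64(384.0), np.float64(392.0))
finger 1 0.05 (np.float64(386.0), np.float64(310.0))
finger -1 0.006 (np.float64(339.0), np.float64(301.0))
finger -1 0.05 (np.float64(340.0), np.float64(225.0))
cell base (np.float64(346.0), np.float64(359.0)) top (np.float64(347.0), np.float64(288.0)) front base (np.float64(335.0), np.float64(382.0)) amber (np.float64(354.0), np.float64(559.0))
oil (np.float64(217.0), np.float64(260.0)) spigot tip (np.float64(501.0), np.float64(54.0))
[0.48849052 0.11795504 0.05891138]
[0.5221051  0.09493692 0.01918888]
[0.47957899 0.14751238 0.12322099]
[0.51749108 0.06789862 0.01134598] 2.4
```

View pics/t1.png

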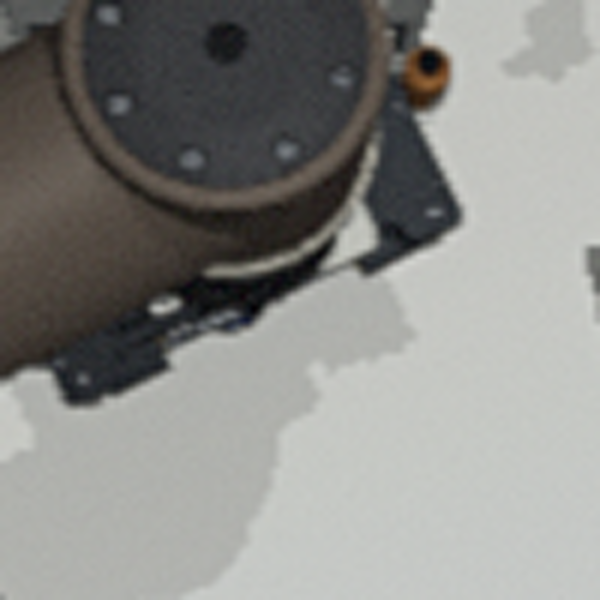

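```bash
python3 -c "
from h import *
p,d=snapshot('side')
for v in range(214,230):print(v,[ (world('side',u,v,d[v,u])*1000).round(0).astype(int).tolist() for u in (330,335,338,341)])
to(.519,.0725,.010)
cv2.imwrite('pics/s2.png',cv2.resize(p[185:245,300:370],(700,600),interpolation=cv2.INTER_CUBIC)[:,:,::-1])
"
```

```text
214 [[513, 93, 33], [501, 87, 32], [495, 80, 29], [499, 20, -1]]
215 [[512, 95, 31], [501, 90, 30], [495, 81, 26], [498, 27, -1]]
216 [[512, 94, 28], [501, 88, 27], [495, 83, 25], [497, 32, -1]]
217 [[513, 93, 25], [501, 90, 25], [495, 80, 21], [496, 36, -2]]
218 [[512, 97, 24], [501, 90, 22], [495, 82, 19], [495, 42, -1]]
219 [[512, 95, 20], [501, 87, 18], [496, 78, 14], [494, 45, -3]]
220 [[512, 95, 18], [501, 90, 17], [495, 80, 12], [493, 52, -2]]
221 [[512, 95, 15], [501, 87, 12], [495, 81, 10], [491, 59, -1]]
222 [[512, 94, 12], [501, 89, 11], [495, 78, 6], [491, 60, -3]]
223 [[513, 92, 8], [501, 88, 7], [495, 79, 4], [489, 70, -1]]
224 [[512, 94, 6], [501, 89, 5], [495, 76, -1], [488, 74, -1]]
225 [[512, 96, 5], [501, 88, 2], [495, 78, -3], [488, 78, -2]]
226 [[512, 95, 1], [501, 87, -2], [494, 86, -1], [486, 84, -1]]
227 [[511, 97, -1], [500, 90, -3], [493, 90, -2], [485, 90, -1]]
228 [[510, 102, -1], [499, 97, -2], [492, 95, -2], [485, 91, -3]]
229 [[509, 108, 0], [498, 100, -2], [490, 102, 0], [484, 95, -3]]
pos [0.5192 0.0689 0.0133] cm [ 0.33 -0.13  0.33] yawz 115.4 q [ 29.  17. -31.   0. -42. -94.] F [-0.3 -0.2 -0.3] t 2.5 open 0.0869 tilt [ 0.003  0.001 -1.   ]
```

View pics/s2.png

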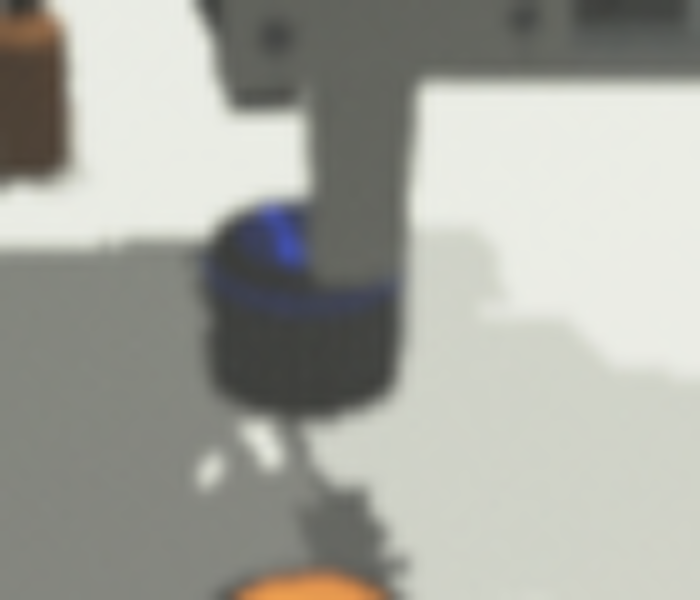

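The picture puts the near finger's tip just over the cell's top band, about 3 cm higher than the TCP reading implies. I'll check with the depth cloud in the tool frame.

```bash
cat > cloud.py <<'E'
from h import *
def cloud(n):
    p,d=snapshot(n);v,u=np.mgrid[0:400,0:640]
    c=calibration(n);K=np.array(c["mtx"]);T=np.array(c["T"])
    X=np.stack([(u-K[0,2])/K[0,0]*d,-(v-K[1,2])/K[1,1]*d,-d],-1)@T[:3,:3].T+T[:3,3]
    return X,p,d
if __name__=="__main__":
    X,p,d=cloud("side");o=get_obs()
    R=Rn.from_euler('xyz',o['orientation'],degrees=True).as_matrix()
    L=(X-o['tool_pos'])@R*1000
    m=(d>0)&(abs(L[...,1])<100)&(abs(L[...,2])<110)&(L[...,0]>-140)&(X[...,2]>.004)
    for a in range(-140,20,10):
        k=L[m&(L[...,0]>=a)&(L[...,0]<a+10)]
        if len(k):print(a,len(k),"y",k[:,1].min().round(),k[:,1].max().round(),"z",k[:,2].min().round(),k[:,2].max().round())
    f=L[m&(L[...,2]>36)];print("near finger lowest x'",np.sort(f[:,0])[-15:].round(),f[f[:,0].argsort()[-5:]].round())
    print(o['tool_pos'],o['opening'],ctrl, [a for a in dir(ctrl) if a[0]!='_'])
E
python3 cloud.py
```

```text
-140 253 y -100.0 38.0 z -108.0 100.0
-130 254 y -98.0 38.0 z -110.0 98.0
-120 244 y -98.0 38.0 z -108.0 93.0
-110 153 y -98.0 38.0 z -109.0 93.0
-100 37 y -99.0 10.0 z -109.0 68.0
-90 67 y -99.0 11.0 z -108.0 68.0
-80 66 y -99.0 10.0 z -108.0 67.0
-70 63 y -100.0 10.0 z -107.0 65.0
-60 68 y -100.0 11.0 z -110.0 63.0
-50 78 y -98.0 11.0 z -108.0 62.0
-40 41 y -99.0 8.0 z -107.0 60.0
-30 103 y -99.0 3.0 z -109.0 29.0
-20 99 y -99.0 25.0 z -109.0 30.0
-10 90 y -99.0 26.0 z -106.0 28.0
0 71 y -99.0 21.0 z -99.0 30.0
near finger lowest x' [-43. -42. -42. -42. -41. -41. -41. -40. -40. -40. -40. -39. -39. -38.
 -38.] [[-40.  -3.  59.]
 [-39.  -8.  58.]
 [-39.  -1.  59.]
 [-38.   2.  58.]
 [-38.   4.  58.]]
[0.51934506 0.06906565 0.01347342] 0.08666275949158349 <Robot object at 0x7feaebf67e00> ['PlanningError', 'grip_point_offset']
```

The depth cloud confirms it: the fingertips end about 38 mm short of the reported TCP, and the body begins about 44 mm higher than stated. Sideways everything agrees. I'll trust the camera and treat the tips as 38 mm above the TCP reading.

move_arm(commands=[[[1.5, -0.1, 0.3, 0], [1.5, 0, 0, 0], [0.5, 0, 0, 0], [0, 0, 0, 0], [0, 0, 0, 0]]])

```text
clock: 3.05
tool_pos: [0.5181, 0.0719, -0.0227]
orientation: [-92.3, 89.9, 23.1]
force: [0.0, 0.6, 0.2]
opening: 0.0867
```

```bash
python3 cloud.py | tail -8;  python3 -c "
from h import *
to(.519,.0725,-.028)"
```

```text
-30 10 y -23.0 -7.0 z -6.0 24.0
near finger lowest x' [-43. -43. -43. -43. -43. -42. -42. -41. -41. -41. -40. -40. -40. -39.
 -38.] [[-40.  -3.  59.]
 [-40.  -8.  57.]
 [-40.   2.  59.]
 [-39.   4.  59.]
 [-38.   7.  56.]]
[ 0.51803381  0.07186537 -0.02277032] 0.08666073974762747 <Robot object at 0x7f7f89d67e00> ['PlanningError', 'grip_point_offset']
pos [ 0.518   0.0719 -0.0228] cm [ 0.52 -0.11  0.02] yawz 115.4 q [ 29.  20. -33.   0. -37. -94.] F [ 0.1  0.6 -0.4] t 3.1 open 0.0867 tilt [ 0.002  0.001 -1.   ]
```

move_arm(commands=[[[0.5, -0.1, 0, 0], [0, 0, 0, 0], [0, 0, 0, 0], [0, 0, 0, 0], [0, 0, 0, 0], [0, 0, 0, 0], [0, 0, 0, 0], [0, 0, 0, 0]]], jaw=4.0)

```text
clock: 3.9
tool_pos: [0.5181, 0.072, -0.0289]
orientation: [-94.0, 90.0, 21.3]
force: [0.2, 0.4, 0.5]
opening: 0.0479
```

move_arm(commands=[[[0, 0, 0, 0], [0, 0, 0, 0], [0, 0, 0, 0], [0, 0, 0, -0.14], [0, 0, 0, -0.14], [0, 0, 0, -0.14], [0, 0, 0, -0.14], [0, 0, 0, -0.14]]], jaw=6.5)

```text
clock: 4.7
tool_pos: [0.5181, 0.0719, -0.0289]
orientation: [46.1, 90.0, -158.1]
force: [0.4, 0.3, 0.8]
opening: 0.0647
```

move_arm(commands=[[[0, 0, 0, -0.14], [0, 0, 0, -0.14], [0, 0, 0, -0.14], [0, 0, 0, -0.14], [0, 0, 0, -0.14], [0, 0, 0, -0.14], [0, 0, 0, 0], [0, 0, 0, 0]]])

```text
clock: 5.5
tool_pos: [0.5181, 0.0719, -0.029]
orientation: [-13.2, 90.0, -169.9]
force: [0.5, 0.5, -1.2]
opening: 0.065
```

move_arm(commands=[[[0, 0, 0, 0], [0, 0, 0, 0], [0, 0, 0, 0], [0, 0, 0, 0], [0, 0, 0, 0], [0, 0, 0, 0]]], jaw=3.5)

```text
clock: 6.1
tool_pos: [0.5181, 0.0719, -0.0289]
orientation: [-0.8, 90.0, -157.3]
force: [-0.2, -0.7, 0.1]
opening: 0.0477
```

```bash
python3 -c "
from h import *
to(.4835,-.1915,.1)"
```

```text
pos [ 0.5181  0.0719 -0.0289] cm [-12.89  22.76  13.71] yawz -156.4 q [ 29.  21. -33.  -0. -36.  -6.] F [-0.2 -0.7  0.1] t 6.1 open 0.0477 tilt [-0. -0. -1.]
```

move_arm(commands=[[[-3, 0, 0, 0], [-4, 0, 0, 0], [-4, 0, 0, 0], [-1, 0, 0, 0], [0, 0, 0, 0]]])

```text
clock: 6.6
tool_pos: [0.5192, 0.0726, 0.0928]
orientation: [-174.4, 89.8, 29.2]
force: [-0.7, 0.3, -1.6]
opening: 0.0476
```

move_arm(commands=[[[0, 3.25, 1.95, 0], [0, 3.25, 1.95, 0], [0, 3.25, 1.95, 0], [0, 3.25, 1.95, 0], [0, 3.25, 1.95, 0], [0, 3.25, 1.95, 0], [0, 3.25, 1.95, 0], [0, 0, 0, 0]]])

```text
clock: 7.4
tool_pos: [0.4818, -0.1942, 0.0887]
orientation: [-26.2, 89.8, 177.2]
force: [0.9, -0.4, -0.9]
opening: 0.0479
```

```bash
python3 -c "
from h import *
p,d=snapshot('side');cv2.imwrite('pics/s3.png',cv2.resize(p[110:210,310:410],(600,600),interpolation=cv2.INTER_CUBIC)[:,:,::-1])
to(.483,-.192,.055)
P=lambda p:((np.array(proj('side',p))-[310,110])*6).round(0)
o=get_obs()['tool_pos'];print('cell axis base/top',P(o+[0,0,.029]),P(o+[0,0,.069]),'tip',P([.483,-.192,.075]))"
```

```text
pos [ 0.4822 -0.1928  0.0888] cm [ 3.38 -0.03 -0.12] yawz -156.6 q [ -0.  11. -26.  -0. -53.  24.] F [-0.   0.3 -0.9] t 7.45 open 0.0476 tilt [-0.004  0.    -1.   ]
cell axis base/top [309. 222.] [313. 143.] tip [303. 305.]
```

View pics/s3.png

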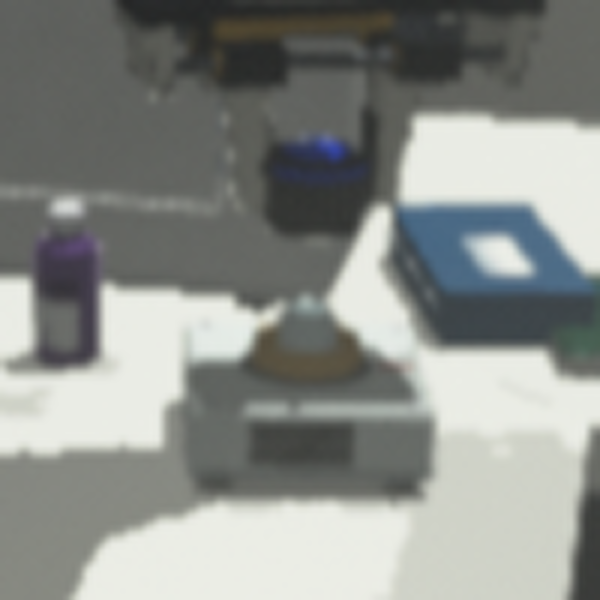

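move_arm(commands=[[[1.5, 0, 0, 0], [1, 0, 0, 0], [0.5, 0, 0, 0], [0, 0, 0, 0], [0, 0, 0, 0], [0, 0, 0, 0]]])

```text
clock: 8.05
tool_pos: [0.4846, -0.1909, 0.0615]
orientation: [148.4, 90.0, -8.0]
force: [-0.1, 0.3, -1.4]
opening: 0.0473
```

```bash
python3 -c "
from cloud import *
to(.483,-.192,.030)
o=get_obs()['tool_pos'];print(o)
X,p,d=cloud('side')
for lo,hi in((.066,.0735),(.046,.058)):
  m=(d>0)&(X[...,2]>lo)&(X[...,2]<hi)&(np.hypot(X[...,0]-.483,X[...,1]+.192)<.03);k=X[m];print('spigot/ring',len(k),k.min(0),k.max(0))
m=(d>0)&(X[...,2]>o[2]+.031)&(X[...,2]<o[2]+.06)&(np.hypot(X[...,0]-o[0],X[...,1]-o[1])<.03);k=X[m];print('cell',len(k),k.min(0),k.max(0))
from scipy.optimize import least_squares
def fit(k,r,g):
  s=least_squares(lambda c:np.hypot(k[:,0]-c[0],k[:,1]-c[1])-r,g,loss='soft_l1',f_scale=.002);print(s.x,np.std(s.fun))
fit(k,.0245,o[:2])
m=(d>0)&(X[...,2]>.061)&(X[...,2]<.072)&(np.hypot(X[...,0]-.483,X[...,1]+.192)<.022);fit(X[m],.015,[.483,-.192])
m=(d>0)&(X[...,2]>.047)&(X[...,2]<.057)&(np.hypot(X[...,0]-.483,X[...,1]+.192)<.032);fit(X[m],.0275,[.483,-.192])
"
```

```text
pos [ 0.4846 -0.1909  0.0615] cm [3.15 0.03 0.19] yawz -156.4 q [  0.  13. -28.   0. -49.  24.] F [-0.1  0.3 -1.4] t 8.05 open 0.0473 tilt [ 0.001 -0.    -1.   ]
[ 0.48459666 -0.19094822  0.06149062]
spigot/ring 32 [ 0.46835733 -0.2038561   0.06645567] [ 0.49529698 -0.174389    0.07334603]
spigot/ring 103 [ 0.45518105 -0.21614661  0.04603731] [ 0.50900547 -0.16288769  0.05795815]
cell 169 [ 0.4557665  -0.19469232  0.09259861] [ 0.50779238 -0.16119067  0.12126864]
[ 0.48387394 -0.19005235] 0.0018326137050523926
[ 0.48274504 -0.19528779] 0.0019636577378471794
[ 0.48189055 -0.19404416] 0.004941167106600851
```

move_arm(commands=[[[0.5, 0.12, 0.22, 0], [0.5, 0, 0, 0], [0.3, 0, 0, 0], [0, 0, 0, 0], [0.2, 0, 0, 0], [0.2, 0, 0, 0], [0.2, 0, 0, 0], [0, 0, 0, 0]]])

```text
clock: 8.9
tool_pos: [0.4824, -0.1931, 0.0418]
orientation: [-32.8, 90.0, 170.8]
force: [0.0, -0.0, -0.5]
opening: 0.0474
```

```bash
python3 -c "
from h import *
to(.483,-.193,.030);print(get_obs()['moment'])"
```

```text
pos [ 0.4824 -0.1931  0.0418] cm [ 1.18  0.01 -0.06] yawz -156.4 q [ -0.  14. -30.  -0. -46.  24.] F [ 0.  -0.  -0.5] t 8.9 open 0.0474 tilt [-0.  0. -1.]
[-0.01631436  0.11931454  0.04207898]
```

move_arm(commands=[[[0.2, 0, 0, 0], [0.2, 0, 0, 0], [0.2, 0, 0, 0], [0, 0, 0, 0]]])

```text
clock: 9.3
tool_pos: [0.4826, -0.1932, 0.0358]
orientation: [5.1, 90.0, -151.3]
force: [-0.2, -0.8, -2.0]
opening: 0.0473
```

```bash
python3 -c "
from h import *
to(.483,-.193,.030);print(get_obs()['moment'])
p,d=snapshot('side');cv2.imwrite('pics/s4.png',cv2.resize(p[130:210,330:410],(600,600),interpolation=cv2.INTER_CUBIC)[:,:,::-1])"
```

```text
pos [ 0.4826 -0.1932  0.0358] cm [ 0.58 -0.   -0.05] yawz -156.4 q [ -0.  15. -30.   0. -45.  24.] F [-0.2 -0.8 -2. ] t 9.3 open 0.0473 tilt [-0. -0. -1.]
[-0.48411543  0.09010156  0.01586752]
```

View pics/s4.png

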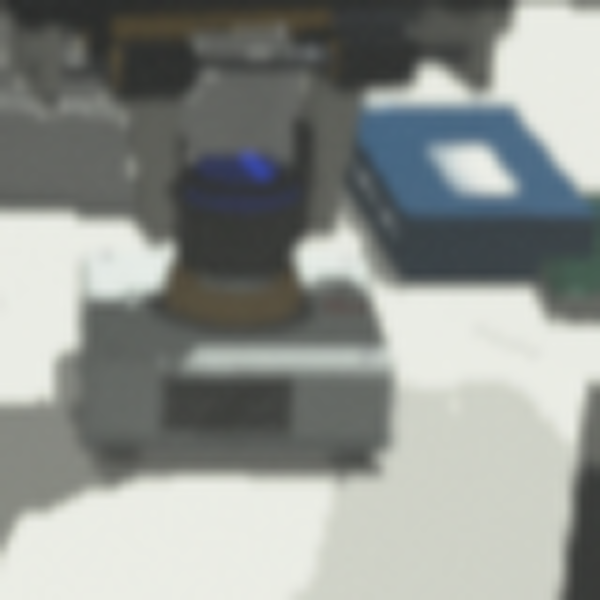

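The cell is over the spigot, centred, with its lower edge at about row 265 just above the brass ring. Next I'll go down to feel the pin.

move_arm(commands=[[[0.2, 0, 0, 0], [0.2, 0, 0, 0], [0.1, 0, 0, 0], [0, 0, 0, 0]]])

```text
clock: 9.75
tool_pos: [0.4826, -0.1932, 0.0309]
orientation: [14.7, 90.0, -141.7]
force: [0.0, -3.3, -1.9]
opening: 0.0475
```

move_arm(commands=[[[0.1, 0, 0, 0], [0, 0, 0, 0]]])

```text
clock: 9.95
tool_pos: [0.4826, -0.1932, 0.0301]
orientation: [65.3, 90.0, -91.1]
force: [-0.2, -3.4, -0.6]
opening: 0.0476
```

move_arm(commands=[[[0.1, 0, 0, 0], [0, 0, 0, 0]]])

```text
clock: 10.15
tool_pos: [0.4828, -0.1933, 0.0297]
orientation: [108.4, 90.0, -48.0]
force: [-2.6, -2.5, 6.7]
opening: 0.0475
```

move_arm(commands=[[[0.05, 0.06, 0.03, 0], [0, 0, 0, 0.06], [0, 0, 0, 0.06], [0, 0, 0, 0.06], [0, 0, 0, 0]]])

```text
clock: 10.65
tool_pos: [0.4829, -0.1943, 0.0297]
orientation: [121.4, 89.9, -45.4]
force: [-2.3, -2.8, 9.6]
opening: 0.0476
```

move_arm(commands=[[[0, 0, 0, 0.06], [0, 0, 0, 0.06], [0, 0, 0, 0]]])

```text
clock: 10.95
tool_pos: [0.4831, -0.1942, 0.0296]
orientation: [143.1, 89.9, -30.6]
force: [-1.7, -1.3, 8.9]
opening: 0.0474
```

move_arm(commands=[[[0, 0, 0, 0.06], [0, 0, 0, 0.06], [0, 0, 0, 0]]])

```text
clock: 11.25
tool_pos: [0.4831, -0.1939, 0.0292]
orientation: [168.4, 89.9, -12.1]
force: [-0.0, -1.6, 4.9]
opening: 0.0475
```

move_arm(commands=[[[0.1, 0, 0, 0], [0, 0, 0, 0]]])

```text
clock: 11.45
tool_pos: [0.4833, -0.1935, 0.0276]
orientation: [-164.3, 89.9, 15.3]
force: [1.5, 0.4, 1.4]
opening: 0.0477
```

move_arm(commands=[[[0.1, 0, 0, 0.03], [0.1, 0, 0, 0.03], [0, 0, 0, 0]]])

```text
clock: 11.75
tool_pos: [0.4825, -0.1937, 0.0253]
orientation: [-11.1, 90.0, 164.9]
force: [0.8, 0.5, 1.7]
opening: 0.0476
```

move_arm(commands=[[[0.15, 0, 0, 0], [0.15, 0, 0, 0], [0, 0, 0, 0]]])

```text
clock: 12.05
tool_pos: [0.4825, -0.1938, 0.0224]
orientation: [-19.9, 90.0, 156.2]
force: [0.2, 0.9, 2.6]
opening: 0.0476
```

move_arm(commands=[[[0.15, 0, 0, 0], [0.1, 0, 0, 0], [0, 0, 0, 0]]])

```text
clock: 12.35
tool_pos: [0.4826, -0.1938, 0.021]
orientation: [130.0, 90.0, -53.9]
force: [-3.1, 3.6, 14.0]
opening: 0.0475
```

move_arm(commands=[[[0.1, 0, 0, 0], [0, 0, 0, 0], [0, 0, 0, 0]]])

```text
clock: 12.65
tool_pos: [0.4826, -0.1938, 0.0209]
orientation: [146.9, 90.0, -36.9]
force: [-5.7, 5.8, 24.7]
opening: 0.0473
```

It stops hard at TCP z = 0.021, exactly the predicted home height (0.050 - 0.029). I'll ease off slightly and check by picture.

move_arm(commands=[[[-0.05, 0, 0, 0], [0, 0, 0, 0], [0, 0, 0, 0], [0, 0, 0, 0]]])

```text
clock: 13.05
tool_pos: [0.4825, -0.1938, 0.0209]
orientation: [149.0, 90.0, -34.8]
force: [-4.6, 5.4, 18.9]
opening: 0.0472
```

```bash
python3 -c "
from cloud import *
X,p,d=cloud('side');cv2.imwrite('pics/s5.png',cv2.resize(p[130:210,330:410],(600,600),interpolation=cv2.INTER_CUBIC)[:,:,::-1])
to(.483,-.193,.021)
r=np.hypot(X[...,0]-.483,X[...,1]+.194);m=(d>0)&(r<.018)&(X[...,2]>.075)&(X[...,2]<.1);print('glass z',np.median(X[m],0),m.sum())
b=(p[...,2].astype(int)-p[...,0]>60)&(r<.03)&(d>0)&(X[...,2]<.11);print('blue',b.sum(),np.median(X[b],0))
"
```

```text
pos [ 0.4826 -0.1938  0.0209] cm [-0.01 -0.08 -0.04] yawz 176.1 q [ -0.  16. -31.   0. -43.  -4.] F [-4.7  4.7 18.6] t 13.1 open 0.0477 tilt [ 0. -0. -1.]
glass z [ 0.48259974 -0.19184381  0.08809163] 39
blue 8 [ 0.47269565 -0.19076691  0.08790093]
```

View pics/s5.png

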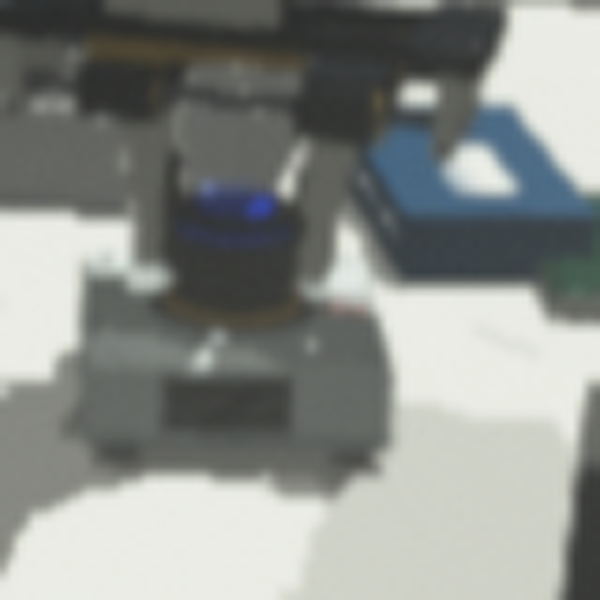

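The cell sits low, with the ring squashed to a sliver under it at about row 310. The glass is at z = 0.088, which is home height (the glass read 0.038 on the worktop). Handing in.

```bash
python3 -c "
from h import *
close_job()"
```

```text
the job is handed in; nothing more can be done
```

The blue cell is on the spigot and fully home, and I handed the job in at about 13 s with the gripper still holding it down. I gripped it twice at right angles to centre it. The keyway dropped over the pin after about 24–28° of clockwise turn, and I pushed on to a hard stop.

**Last checks:**
- **Height:** the TCP stopped at z = 0.0209, against 0.021 expected for home. Depth put the glass at z = 0.088, which is 50 mm above its reading on the worktop, so the cell did not slip in the grip.
- **Hold:** the opening was steady at 47–48 mm and the upward force about 19 N. The last picture shows the ring pressed down.

**What disagreed:**
- **Fingertip position:** the fingertips really end about 38 mm short of the reported TCP, and the gripper body is offset by a similar amount. I corrected the heights from the camera depth, and the stop height confirmed that.
- **Side force:** about 5–6 N remained, so the cell is probably slightly off-centre within its play on the spigot.

**Not checked:** I did not measure the amber cell, timer or bottles again at the end. The arm gave no sign of touching them.

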